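# Fit a fresh block battery behind a sprung lid

### The job

Put the charged 9-volt block battery into the desktop synth: press the thumb latch of the battery holder so that its lid springs up, move the battery from the charger into the open holder, terminals down and the same way round as it stands in the charger, then swing the lid over and press it down until it snaps and stays shut by itself. The holder's plastic is thin and it has worked loose, so that its height in the case is not exact, so feel for it and never push on the synth with 20 N or more. Leave the other things on the table where they are.

Things in the scene. Friction and masses are not known exactly. Their poses are not given: they have to be found in the camera images.
- synth: The desktop synth: a grey steel case 170 x 250 x 62 mm with wooden end cheeks, fixed to the table; nine black knobs, up to 16 mm tall, cover its left half (its +y half; the nearest are 70 mm from the holder's middle). Origin: centre of its underside; x away from the robot, y to its left.
- holder_mouth (a point): Point on the synth's top panel over the middle of the battery well; axes of the synth: +x to the latch, -x to the lid's hinge. The black holder (flange x -34 to 58, y +-24, top +2 mm) is a push-in insert, worked loose and stuck 0 to 10 mm proud of the panel: this is NOT measured, varies, and adds to every height of holder, lid and latch. Well 20.5 (x) x 29.5 (y) mm, 2.5 mm funnel, sprung contacts at -46 mm.
- latch_pad (a point): Thumb latch: where the middle of its pad's top would be at 0 mm proud (+43 mm in x, 4 mm over the panel); really 0 to 10 mm higher. Ribbed grey pad 22 (x) x 23 (y) mm, pressed straight down. Its nib, which holds the lid's lip, stands 18 to 24 mm from here towards the lid, 9 mm higher than the pad, y +-7 mm: do not push on the nib.
- latch (a joint): Angle of the latch rocker in rad: 0 at rest; it lets the lid go at 0.18 (pad 3.6 mm down, about 4 N), hard stop at 0.24 (4.8 mm down). It springs back when released.
- lid_hinge (a point): Where the lid's hinge axis (along y) would be at 0 mm proud (-28 mm in x, 4 mm over the panel); really 0 to 10 mm higher. The lid is a grey plate 4 mm thick, 36 mm wide, from the hinge 45.5 mm towards the latch (its lip 49 mm); when shut its top is 2 mm over the axis. To shut it, push its outer face, from the -x side, over and down with a fingertip.
- lid (a joint): Lid angle in rad: 0.01 shut and latched, 1.83 sprung open (leaning back over the hinge side, top about 50 to 60 mm over the panel). Its spring is light, about 1.2 N at the lip. With the battery in (it is pushed 2.5 mm down on its contacts) the last 0.15 rad takes 5 to 8 N at 35 mm from the hinge until the lip snaps under the nib, then comes a hard stop.
- battery_mid (a point): Centre (half-way up) of the charged battery, a grey and bare-metal block 17.5 (x) x 26.5 (y) x 48.5 (z) mm, about 46 g. It stands upright, terminals down, in one pocket of the charger, the lower 12 mm in the pocket; its z axis points up, its y axis to the small terminal.
- battery_plus (a point): The small terminal on the battery's lower end, 6.35 mm off its centre line along the battery's +y and 1.5 mm above its foot. In the holder it belongs on the +y side (in the frame of holder_mouth).
- charger: Black charger 80 x 66 x 26 mm, fixed to the table, with two open pockets 38 mm apart along its x; the battery stands in the one on its -x side, the other is empty. Origin: centre of its underside. Its yaw is within 0.35 rad of the robot's x axis, like the synth's, so the battery never has to turn more than about 40 degrees.
- pedal: Bystander: white effects pedal 116 x 70 x 46 mm. Origin: centre of its underside.
- spent: Bystander: an empty block battery of the same kind, lying on its side on the table. Origin: middle of its lower end face.
- tape: Bystander: roll of black tape, 90 mm wide, 19 mm high, lying flat. Origin: centre of its underside.
- mug: Bystander: white mug, 92 mm high. Origin: centre of its underside.
- screwdriver: Bystander: black-handled screwdriver 190 mm long, lying. Origin: below its middle.
- adapter: Bystander: black plug-in power adapter 48 x 70 x 32 mm. Origin: centre of its underside.
Things that resemble listed ones, but are neither listed nor needed, are in the scene too. Leave any orange look-alike of the part that bears battery_mid alone.

How it is judged:
By the outcome, as a careful person would: the job done as asked, in the order asked, and still so for the second after the job is handed in, with the robot touching nothing.
It also fails if it takes over 61 s, if anything falls off the work surface, if the arm or the gripper's body presses on something with over 40 N, if the wrist force passes 120 N, or if a joint passes its speed limit or range.

### The arm

A 6-joint arm with a two-finger parallel gripper is mounted at the origin on the work surface. World frame = base frame: x ahead of the robot, y to its left, z up, the work surface at z = 0. Lengths are in m, angles in degrees, forces in N, time in s.
With the tool pointing down it reaches from about 0.4 to 0.825 m from the base axis. Payload 7 kg.
Tool frame: the origin (TCP) lies at the very end of the fingers, on their centre line; the grasp point (between the pads) lies 19 mm behind it; x points along the fingers, z is the direction in which the jaws open and shut, and the axes are right-handed (so a half turn about x gives the same grasp; the last joint's range is limited). The gripper opens to 88 mm and grips with 3 to 60 N. Pads are 19 mm wide; open, the fingers measure 130 mm over their backs; the gripper's body (78 mm by 193 mm) begins 47 mm behind the grasp point.
Start: joints at [16.507, 20.546, 0.682, 0, -70.136, -16.507], TCP at [0.675, -0, 0.227] pointing down, gripper open.
Joint ranges: [-176.03, 176.03], [-82.01, 121.73], [-58.28, 71.71], [-173.87, 95.51], [-174.79, -0.11], [-173.66, 173.66]. Speed limits (degrees/s): [136.94, 136.94, 172.46, 180, 180, 180].

### API

Orientations are given as [roll, pitch, yaw] about the fixed x, y, z axes, in that order (R = Rz(yaw) Ry(pitch) Rx(roll)).
In Python, from plant import sensors, cams, workorder gives the robot as it stands. The module is installed in compiled form; this text tells all that it offers.
- The arm moves only by the shell command python3 -m handwheel 'ROWS' [OPENING] [FORCE]. ROWS is JSON, one flat list of numbers, 4 for each row, row after row: the shift along the tool's x, y, z in cm, then the turn about the tool's x in degrees. A call has exactly 10 rows; each row is the pose to reach, as a shift and turn from the pose commanded when the call began, along the tool's axes at that moment; what a row does not reach only later rows make up. A row lasts 1/8 s, in which the tool goes at most 62.5 mm and 10.7 degrees, less where a joint would pass 70% of its speed; a pose out of reach is approached as far as the arm can. A call with a gripper value outside its range is refused whole. OPENING is the finger opening in cm, from 0 to 8.76, set as the call begins (- or left out, the last holds). The fingers move at their own pace and stop on an object; FORCE is the grip in N (left out, the last holds). Time passes only in rows, so rows that repeat a pose let the fingers close, or fill a call up. It gives the time, the measured TCP pose, the force and the opening at its end, in the units of the state.
- sensors.get_state(): the state, without advancing time (a new reading comes with each control period).
- cams.capture(name): name is "scene" or "side" or "wrist"; returns a dict with "image" (420x560x3 uint8, red, green, blue), "fov_y" (degrees; the focal length in pixels is half the picture's height over the tangent of half this angle, whatever the lens; pixels are square), "cx", "cy" (the principal point, pixels), "xyz" and "rotation" of the camera in the world. Camera axes: x right, y down, z forward; pixel columns grow to the right and rows downward; lengths in m; the calibration is good to about 2 mm. A picture is of the moment at which its call begins. There is no depth.
- workorder.close_job(): hands the job in, once; it reports no verdict.
The state is a dict: "time_s": time; "joints": joint angles; "qd": joint speeds; "joint_torque": joint torques, N m; "tcp_pos": TCP position; "eef_rot": TCP orientation; "contact_force": force on the tool from outside, world axes, zero at the start; "moment": the same for the moment, N m; "gripper_width": finger opening in m.
Only numpy, scipy, OpenCV 4.12 (cv2) and the standard library are available. Lean on these libraries where they do the work, as an engineer would, in place of code of your own. Each camera call takes 0.05 s, during which the arm holds its last target.

## Working session

There is one attempt and no reset: what is moved stays moved. The work goes in short steps, Python scripts to look and compute and a shell command to move; the robot and the scene stay as the last step left them, time stands still between calls to the robot, and variables do not carry over. Pictures are saved under pics/ and viewed, and the job is handed in when it is done.

```bash
mkdir -p pics; ls; python3 - <<'E'
from plant import sensors,cams
import cv2,numpy as np
print(sensors.get_state())
for n in ["scene","side","wrist"]:
    c=cams.capture(n); cv2.imwrite(f"pics/{n}0.png",c["image"][:,:,::-1]); np.savez(f"pics/{n}0.npz",**c)
    print(n,{k:np.round(v,4).tolist() for k,v in c.items() if k!="image"})
E
```

```text
pics
{'time_s': 0.0, 'joints': array([ 1.65072393e+01,  2.05913014e+01,  6.34060447e-01, -1.96178437e-02,
       -7.01372296e+01, -1.65070918e+01]), 'qd': array([ 0.00064325, -0.01804602, -0.03011468, -0.05729597, -0.03122639,
        0.01649661]), 'joint_torque': array([-8.00930356e-04, -5.82726967e+01,  2.93058443e+01,  6.99745238e+00,
        6.93249181e-03, -2.06530804e-04]), 'tcp_pos': array([ 6.74504861e-01, -2.79592334e-05,  2.25627970e-01]), 'eef_rot': array([   5.46248764,   89.90374561, -174.5440456 ]), 'contact_force': array([0.43892206, 0.50425666, 0.73662483]), 'moment': array([ 0.022764  , -0.0156124 ,  0.01750458]), 'gripper_width': 0.0877474408308652}
scene {'fov_y': 42.456, 'cx': 268.8479, 'cy': 218.8873, 'xyz': [1.2017, 0.143, 1.2153], 'rotation': [-150.6314, -0.6017, 97.5332]}
side {'fov_y': 57.3936, 'cx': 282.4757, 'cy': 212.7205, 'xyz': [0.2467, 0.8164, 0.6485], 'rotation': [-123.922, -1.0794, -157.3315]}
wrist {'fov_y': 63.967, 'cx': 287.0513, 'cy': 211.8593, 'xyz': [0.6752, -0.0788, 0.3842], 'rotation': [163.2668, -0.0253, 179.9257]}
```

View pics/scene0.png

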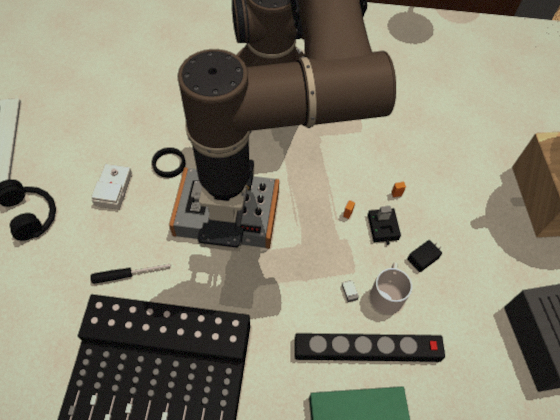

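View pics/side0.png

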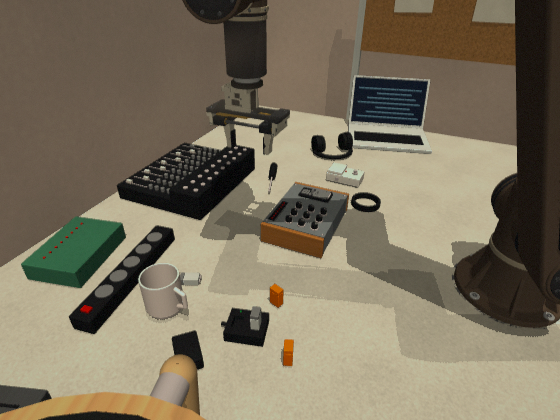

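View pics/wrist0.png

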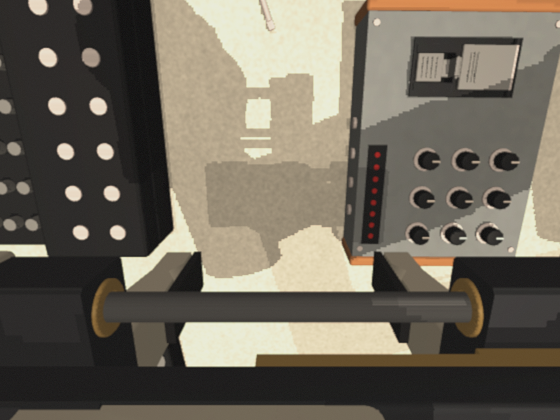

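```bash
cat > h.py <<'E'
import numpy as np,cv2
from scipy.spatial.transform import Rotation as R
def rot(r): return R.from_euler('xyz',r,degrees=True).as_matrix()
def load(n): return dict(np.load(f"pics/{n}.npz"))
def foc(c): return 210/np.tan(np.radians(float(c["fov_y"]))/2)
def ray(c,u,v):
    d=rot(c["rotation"])@np.array([(u-c["cx"])/foc(c),(v-c["cy"])/foc(c),1.]); return c["xyz"],d
def onz(c,u,v,z):
    o,d=ray(c,u,v); return o+d*(z-o[2])/d[2]
def proj(c,p):
    q=rot(c["rotation"]).T@(np.array(p)-c["xyz"]); return q[:2]/q[2]*foc(c)+[c["cx"],c["cy"]]
def tri(*a):
    A=np.zeros((3,3));b=np.zeros(3)
    L=[]
    for c,u,v in a:
        o,d=ray(c,u,v);d=d/np.linalg.norm(d);M=np.eye(3)-np.outer(d,d);A+=M;b+=M@o;L.append((o,M))
    p=np.linalg.solve(A,b); return p,[np.linalg.norm(M@(p-o)) for o,M in L]
def snap(name,tag):
    from plant import cams
    c=cams.capture(name); cv2.imwrite(f"pics/{tag}.png",c["image"][:,:,::-1]); np.savez(f"pics/{tag}.npz",**c); return c
def crop(tag,u0,v0,u1,v1,k):
    c=load(tag); im=c["image"][v0:v1,u0:u1,::-1]; cv2.imwrite(f"pics/{tag}_c{u0}_{v0}.png",cv2.resize(im,None,fx=k,fy=k,interpolation=cv2.INTER_CUBIC))
E
python3 - <<'E'
from h import *
crop("wrist0",340,0,560,270,2.2)
crop("scene0",320,170,450,310,4)
crop("side0",200,270,330,380,5)
crop("side0",200,80,370,260,3)
E
```

```text
(no output)
```

View pics/wrist0_c340_0.png

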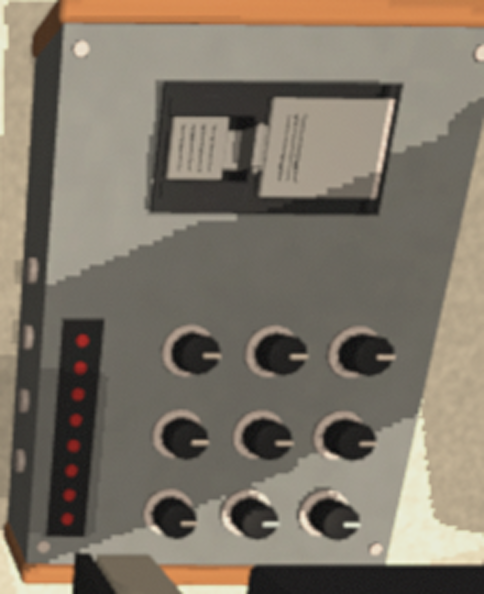

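View pics/scene0_c320_170.png

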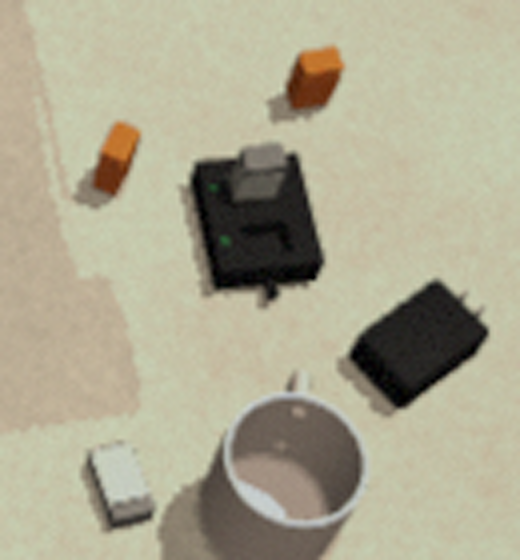

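View pics/side0_c200_270.png

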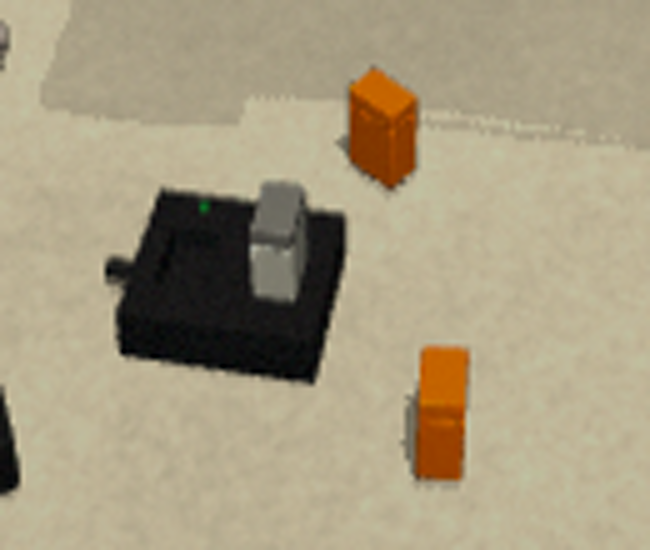

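View pics/side0_c200_80.png

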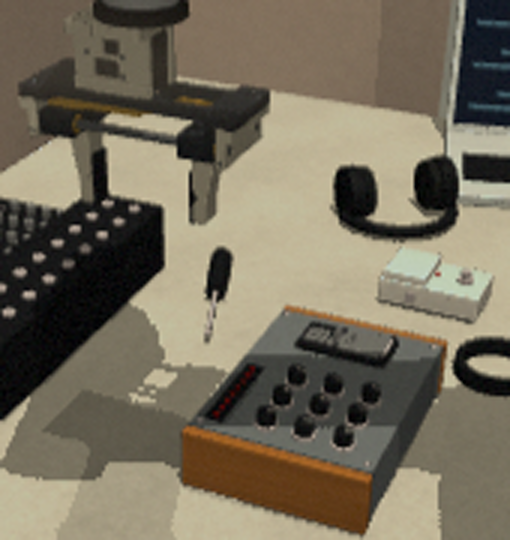

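```bash
python3 - <<'E'
from h import *
c=load("wrist0"); g=lambda p:(p[0]/2.2+340,p[1]/2.2)
S=[(81,48),(480,53),(43,546),(376,549)]
P=[onz(c,*g(p),.062) for p in S]
for p in P: print("screw",np.round(p,4))
cen=np.mean(P,0);print(cen, [np.linalg.norm(P[a]-P[b]) for a,b in((0,1),(2,3),(0,2),(1,3))])
y=(P[2]-P[0])+(P[3]-P[1]);print("yaw",np.degrees(np.arctan2(-y[0],y[1])))
x=(P[0]-P[1])+(P[2]-P[3]);print("yawx",np.degrees(np.arctan2(x[1],x[0])))
F=[(158,82),(403,84),(378,214),(150,211)]
for z in (.064,.069,.074):
    Q=[onz(c,*g(p),z) for p in F]
    print(z,np.round(Q,4)[:,:2].tolist(),[round(float(np.linalg.norm(Q[a]-Q[b])),4) for a,b in((0,1),(3,2),(0,3),(1,2))])
for n,p in(("padc",(197,148)),("lidc",(328,147))): print(n,[np.round(onz(c,*g(p),z),4) for z in (.066,.076)])
# battery: top corners scene crop
s=load("scene0"); gs=lambda p:(p[0]/4+320,p[1]/4+170)
d=load("side0"); gd=lambda p:(p[0]/5+200,p[1]/5+270)
T=[(243,146),(283,146),(285,168),(240,167)]
print("batt top scene",[np.round(onz(s,*gs(p),.0625),4) for p in T], np.round(np.mean([onz(s,*gs(p),.0625) for p in T],0),4))
T=[(266,182),(304,185),(294,237),(252,234)]
print("batt top side",[np.round(onz(d,*gd(p),.0625),4) for p in T], np.round(np.mean([onz(d,*gd(p),.0625) for p in T],0),4))
print("ch scene",[np.round(onz(s,*gs(p),.026),4) for p in [(192,162),(297,153),(323,268),(215,282)]])
print("ch side",[np.round(onz(d,*gd(p),.026),4) for p in [(163,190),(345,215),(318,350),(120,320)]])
print("or",np.round(onz(s,*gs((120,130)),.0485),3),np.round(onz(s,*gs((318,60)),.0485),3),"mug",np.round(onz(s,*gs((295,458)),.092),3),"hdl",np.round(onz(s,*gs((300,380)),.08),3))
E
```

```text
screw [ 0.5981 -0.1516  0.062 ]
screw [ 0.4426 -0.1497  0.062 ]
screw [0.6002 0.0574 0.062 ]
screw [0.4433 0.0591 0.062 ]
[ 0.52106342 -0.04617932  0.062     ] [np.float64(0.1555841633663135), np.float64(0.1568908247783403), np.float64(0.208964172922256), np.float64(0.208787654911157)]
yaw -0.38976551905224616
yawx -0.6750739681525638
0.064 [[0.5676, -0.1392], [0.4716, -0.1384], [0.4722, -0.0902], [0.5659, -0.0915]] [0.096, 0.0936, 0.0478, 0.0482]
0.069 [[0.5693, -0.1383], [0.4748, -0.1375], [0.4754, -0.09], [0.5676, -0.0913]] [0.0945, 0.0922, 0.047, 0.0474]
0.074 [[0.571, -0.1373], [0.478, -0.1365], [0.4786, -0.0899], [0.5693, -0.0911]] [0.093, 0.0907, 0.0463, 0.0467]
padc [array([ 0.5503, -0.1151,  0.066 ]), array([ 0.5542, -0.114 ,  0.076 ])]
lidc [array([ 0.4982, -0.1154,  0.066 ]), array([ 0.5038, -0.1143,  0.076 ])]
batt top scene [array([0.4838, 0.3408, 0.0625]), array([0.4804, 0.3655, 0.0625]), array([0.4961, 0.3671, 0.0625]), array([0.4992, 0.3395, 0.0625])] [0.4899 0.3532 0.0625]
batt top side [array([0.4962, 0.3426, 0.0625]), array([0.4816, 0.3379, 0.0625]), array([0.4738, 0.3635, 0.0625]), array([0.4894, 0.3687, 0.0625])] [0.4852 0.3532 0.0625]
ch scene [array([0.4775, 0.3151, 0.026 ]), array([0.4616, 0.3816, 0.026 ]), array([0.5428, 0.3991, 0.026 ]), array([0.5618, 0.3329, 0.026 ])]
ch side [array([0.5497, 0.3346, 0.026 ]), array([0.4735, 0.3161, 0.026 ]), array([0.4551, 0.3821, 0.026 ]), array([0.5327, 0.4003, 0.026 ])]
or [0.474 0.266 0.048] [0.404 0.389 0.048] mug [0.702 0.371 0.092] hdl [0.648 0.375 0.08 ]
```

```bash
python3 -m handwheel '[0.5,1.2,2.2,-10, 1.2,2.4,4.4,-20, 1.8,3.6,6.6,-30, 2.4,4.8,8.8,-40, 3,6,11,-50, 3.6,7.2,13.2,-60, 4.2,8.4,15.4,-70, 4.8,9.6,17.6,-80, 5.4,10.8,19.8,-90, 5.7,11.5,21.5,-90]' 0 20; python3 - <<'E'
from h import *
from plant import sensors
s=sensors.get_state(); print({k:np.round(s[k],3).tolist() for k in("time_s","tcp_pos","eef_rot","joints","contact_force")})
c=snap("wrist","w1"); print(c["xyz"],c["rotation"])
E
```

```text
time_s: 1.4
tcp_pos: [0.4588, -0.1154, 0.1692]
eef_rot: [-91.5, 90.0, 178.4]
contact_force: [0.6, -0.2, -0.9]
gripper_width: 0.0002
{'time_s': 1.4, 'tcp_pos': [0.459, -0.115, 0.169], 'eef_rot': [-91.522, 89.965, 178.389], 'joints': [9.787, 4.128, -28.734, -0.008, -57.172, 80.129], 'contact_force': [0.569, -0.2, -0.883]}
[ 0.5371011  -0.11655195  0.32765004] [ 1.63315244e+02  3.26322231e-02 -9.01589572e+01]
```

View pics/w1.png

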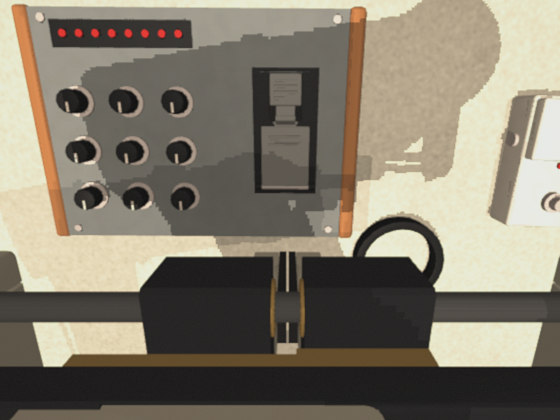

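```bash
python3 - <<'E'
from h import *
crop("w1",230,50,350,210,4); crop("w1",230,220,350,380,4)
E
```

```text
(no output)
```

View pics/w1_c230_50.png

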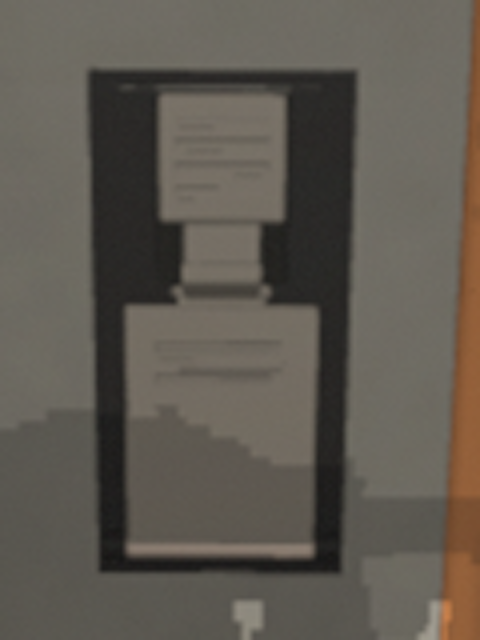

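View pics/w1_c230_220.png

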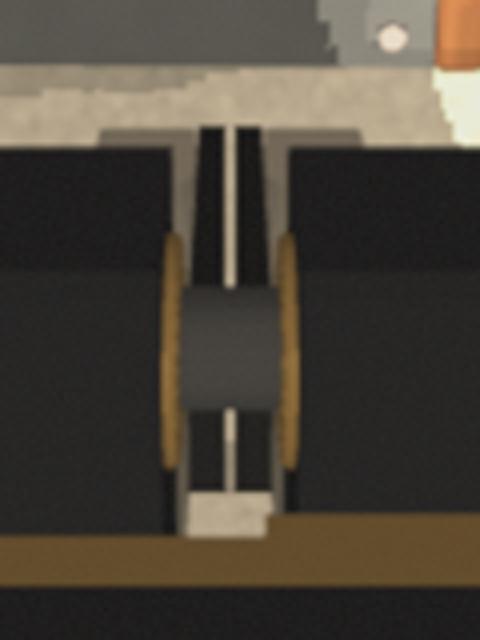

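```bash
python3 - <<'E'
from h import *
a=load("wrist0");b=load("w1")
ga=lambda p:(p[0]/2.2+340,p[1]/2.2); gb=lambda p:(p[0]/4+230,p[1]/4+50)
# correspondences: flange corners latch-right(-y), lidright, lidleft, latchleft
A=[(158,82),(403,84),(378,214),(150,211)]; B=[(357,70),(341,572),(99,572),(88,70)]
for p,q in zip(A,B):
    r,e=tri((a,*ga(p)),(b,*gb(q)));print(np.round(r,4),np.round(e,4))
r,e=tri((a,*ga((197,148))),(b,*gb((223,157))));print("pad",np.round(r,4),np.round(e,4))
for z in(.064,.069,.074):
    Q=[onz(b,*gb(p),z) for p in B]; print(z,np.round(Q,4)[:,:2].tolist(),[round(float(np.linalg.norm(Q[i]-Q[j])),4) for i,j in((0,1),(3,2),(0,3),(1,2))])
print("padc",[np.round(onz(b,*gb((223,157)),z),4) for z in(.066,.071,.076)])
C=[(158,93),(288,93),(284,221),(160,221)]
for z in(.066,.071,.076):
    Q=[onz(b,*gb(p),z) for p in C]; print(z,[round(float(np.linalg.norm(Q[i]-Q[j])),4) for i,j in((0,1),(2,3),(0,3),(1,2))])
S=[(40,17),(337,19),(79,228),(328,230)]
P=[onz(b,*p,.062) for p in S];print(np.round(P,4))
y=P[0]-P[1]+P[2]-P[3];print("yaw",np.degrees(np.arctan2(-y[0],y[1])))
E
```

```text
[ 0.5673 -0.1397  0.0631] [0.0003 0.0003]
[ 0.4749 -0.138   0.069 ] [0.0005 0.0005]
[ 0.4748 -0.0903  0.0679] [0.0003 0.0003]
[ 0.567  -0.0914  0.0674] [0. 0.]
pad [ 0.552  -0.1151  0.0702] [0.0005 0.0005]
0.064 [[0.5673, -0.1398], [0.4739, -0.1389], [0.474, -0.0902], [0.5674, -0.0911]] [0.0934, 0.0934, 0.0488, 0.0487]
0.069 [[0.5667, -0.1394], [0.4751, -0.1385], [0.4752, -0.0907], [0.5669, -0.0915]] [0.0917, 0.0917, 0.0478, 0.0478]
0.074 [[0.5662, -0.139], [0.4763, -0.1381], [0.4764, -0.0912], [0.5663, -0.092]] [0.0899, 0.0899, 0.0469, 0.0469]
padc [array([ 0.5524, -0.1155,  0.066 ]), array([ 0.5521, -0.1155,  0.071 ]), array([ 0.5518, -0.1155,  0.076 ])]
0.066 [0.0235, 0.023, 0.0221, 0.0221]
0.071 [0.023, 0.0226, 0.0216, 0.0216]
0.076 [0.0226, 0.0221, 0.0212, 0.0212]
[[ 0.6009  0.0571  0.062 ]
 [ 0.5991 -0.1517  0.062 ]
 [ 0.4438  0.058   0.062 ]
 [ 0.4415 -0.1505  0.062 ]]
yaw -0.5727787773301601
```

```bash
python3 -m handwheel '[1,3,0,0, 3,6,0,0, 6,9.3,0,0, 8,9.3,0,0, 9,9.3,0,0, 9.2,9.3,0,0, 9.2,9.3,0,0, 9.2,9.3,0,0, 9.2,9.3,0,0, 9.2,9.3,0,0]'; python3 - <<'E'
from h import *
c=snap("wrist","w2");snap("side","s2");crop("s2",270,130,370,230,6)
E
```

```text
time_s: 2.7
tcp_pos: [0.5531, -0.115, 0.078]
eef_rot: [99.9, 90.0, 9.9]
contact_force: [-0.2, 0.5, -0.4]
gripper_width: 0.0005
```

View pics/w2.png

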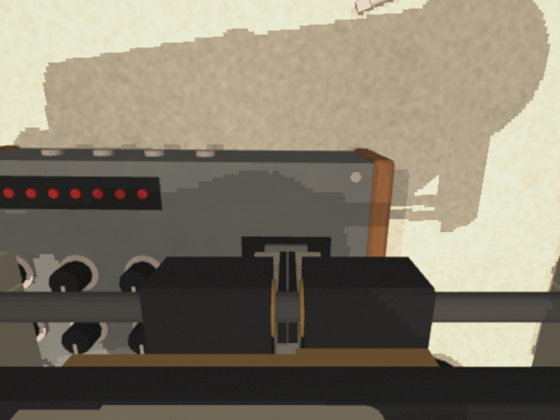

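View pics/s2_c270_130.png

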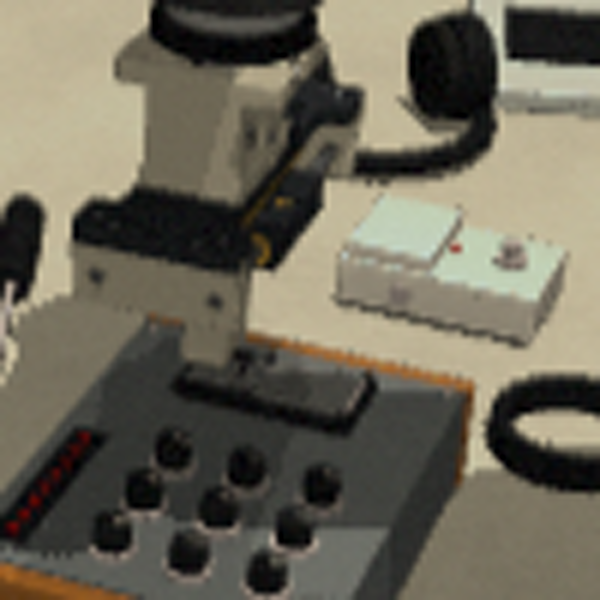

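```bash
python3 -m handwheel '[0,-0.35,0,0, 0,-0.35,0,0, 0,-0.35,0,0, 0.1,-0.35,0,0, 0.2,-0.35,0,0, 0.3,-0.35,0,0, 0.4,-0.35,0,0, 0.5,-0.35,0,0, 0.55,-0.35,0,0, 0.55,-0.35,0,0]'
```

```text
time_s: 4.05
tcp_pos: [0.5495, -0.115, 0.072]
eef_rot: [-82.6, 90.0, -172.6]
contact_force: [0.6, 0.4, -0.4]
gripper_width: 0.0008
```

No contact yet at 0.072; creep further.

```bash
python3 -m handwheel '[0.03,0,0,0, 0.06,0,0,0, 0.09,0,0,0, 0.12,0,0,0, 0.15,0,0,0, 0.18,0,0,0, 0.2,0,0,0, 0.2,0,0,0, 0.2,0,0,0, 0.2,0,0,0]'
```

```text
time_s: 5.3
tcp_pos: [0.55, -0.115, 0.0704]
eef_rot: [86.3, 89.9, -3.7]
contact_force: [0.0, 0.0, 4.2]
gripper_width: 0.0007
```

```bash
python3 -m handwheel '[0.01,0,0,0, 0.02,0,0,0, 0.03,0,0,0, 0.04,0,0,0, 0.05,0,0,0, 0.06,0,0,0, 0.07,0,0,0, 0.08,0,0,0, 0.08,0,0,0, 0.08,0,0,0]'; python3 - <<'E'
from h import *
snap("side","s3");crop("s3",270,130,370,230,6)
E
```

```text
time_s: 6.55
tcp_pos: [0.5504, -0.115, 0.0698]
eef_rot: [86.1, 89.9, -3.8]
contact_force: [0.8, 0.1, 5.2]
gripper_width: 0.0004
```

View pics/s3_c270_130.png

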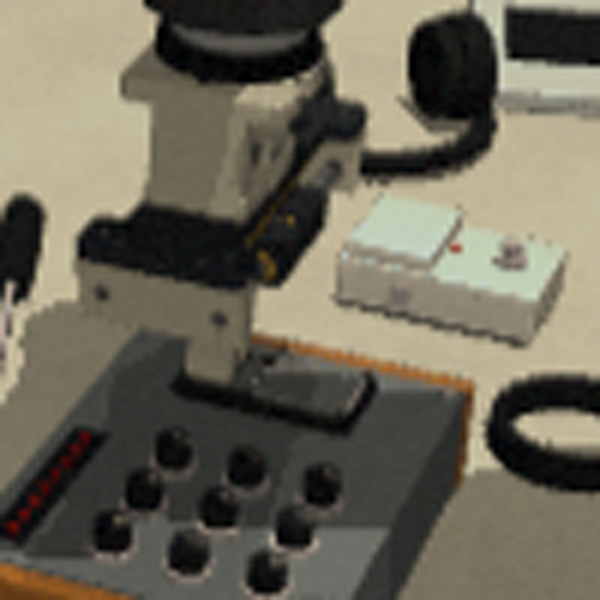

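```bash
python3 -m handwheel '[0.01,0,0,0, 0.02,0,0,0, 0.03,0,0,0, 0.04,0,0,0, 0.05,0,0,0, 0.06,0,0,0, 0.07,0,0,0, 0.08,0,0,0, 0.09,0,0,0, 0.09,0,0,0]'; python3 - <<'E'
from h import *
snap("side","s4");crop("s4",270,130,370,230,6)
E
```

```text
time_s: 7.85
tcp_pos: [0.5509, -0.115, 0.069]
eef_rot: [87.2, 89.8, -2.7]
contact_force: [0.2, -1.0, 7.1]
gripper_width: 0.0004
```

View pics/s4_c270_130.png

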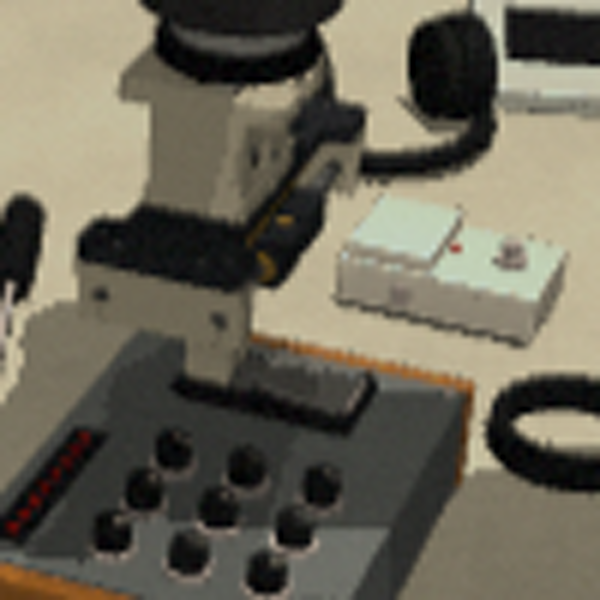

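```bash
python3 -m handwheel '[0.01,0,0,0, 0.02,0,0,0, 0.03,0,0,0, 0.04,0,0,0, 0.05,0,0,0, 0.06,0,0,0, 0.07,0,0,0, 0.08,0,0,0, 0.08,0,0,0, 0.08,0,0,0]'; python3 - <<'E'
from h import *
snap("side","s5");crop("s5",270,130,370,230,6)
E
```

```text
time_s: 9.15
tcp_pos: [0.5512, -0.115, 0.0686]
eef_rot: [86.7, 89.8, -3.3]
contact_force: [1.0, -0.4, 7.7]
gripper_width: 0.0005
```

View pics/s5_c270_130.png

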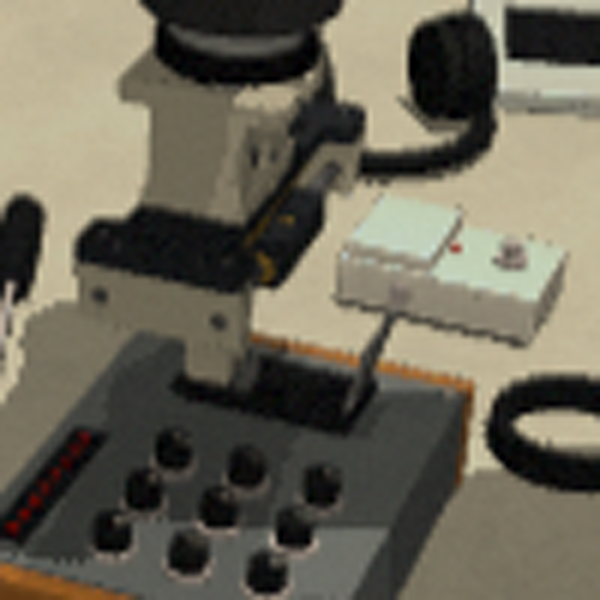

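```bash
python3 -m handwheel '[-5,0,0,0, -9,-1,-2,0, -12,-3,-8,-3, -12,-5,-14,-5, -12,-7,-20,-7, -12,-9,-26,-9, -12,-11,-32,-11, -12,-13,-38,-13, -12,-14.1,-43,-13, -12,-14.1,-45,-13]' 5; python3 - <<'E'
from h import *
c=snap("wrist","w3");snap("scene","sc3");print(c["xyz"],c["rotation"])
E
```

```text
time_s: 10.45
tcp_pos: [0.407, 0.3376, 0.1869]
eef_rot: [-70.5, 89.9, -147.3]
contact_force: [-0.4, -0.4, -0.1]
gripper_width: 0.05
[0.48333545 0.35446809 0.34529619] [ 1.63304748e+02 -2.42858579e-03 -7.68956642e+01]
```

View pics/w3.png

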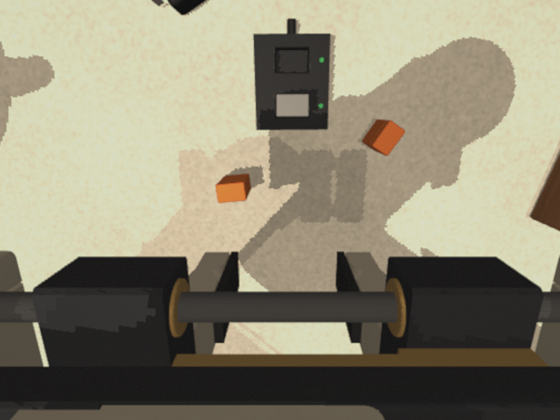

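View pics/sc3.png

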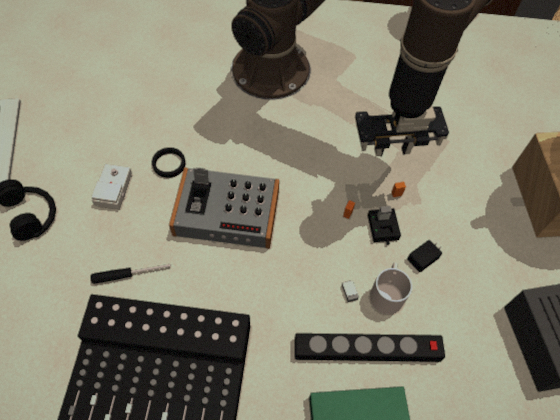

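```bash
python3 - <<'E'
from h import *
c=load("w3"); hsv=cv2.cvtColor(c["image"],cv2.COLOR_RGB2HSV); v=hsv[...,2].copy()
m=np.zeros_like(v); m[84:126,262:326]=(v[84:126,262:326]>100)&(hsv[84:126,262:326,1]<70)
n,l,s,_=cv2.connectedComponentsWithStats(m.astype(np.uint8)); k=1+np.argmax(s[1:,4]); print(s[k])
cn,_=cv2.findContours((l==k).astype(np.uint8),0,1); r=cv2.minAreaRect(max(cn,key=cv2.contourArea)); print(r)
bx=cv2.boxPoints(r)
Q=[onz(c,u,w,.0625) for u,w in bx];print(np.round(Q,4),[round(float(np.linalg.norm(Q[i]-Q[(i+1)%4])),4) for i in range(4)])
# charger
ch=(v<75)&True; mm=np.zeros_like(v); mm[30:135,245:335]=ch[30:135,245:335]; mm=cv2.morphologyEx(mm,cv2.MORPH_CLOSE,np.ones((25,25)))
cn,_=cv2.findContours(mm.astype(np.uint8),0,1); r=cv2.minAreaRect(max(cn,key=cv2.contourArea)); print(r)
bx=cv2.boxPoints(r);Q=[onz(c,u,w,.026) for u,w in bx];print(np.round(Q,4))
crop("w3",240,20,340,140,5)
E
```

```text
[276  94  33  22 718]
((292.0, 104.5), (21.0, 32.0), 90.0)
[[0.4939 0.3659 0.0625]
 [0.4997 0.3412 0.0625]
 [0.4842 0.3373 0.0625]
 [0.4783 0.3625 0.0625]] [0.0254, 0.016, 0.0259, 0.016]
((291.5, 79.5), (99.0, 75.0), 90.0)
[[0.5414 0.3969 0.026 ]
 [0.5559 0.3346 0.026 ]
 [0.4766 0.3131 0.026 ]
 [0.4609 0.3806 0.026 ]]
```

View pics/w3_c240_20.png

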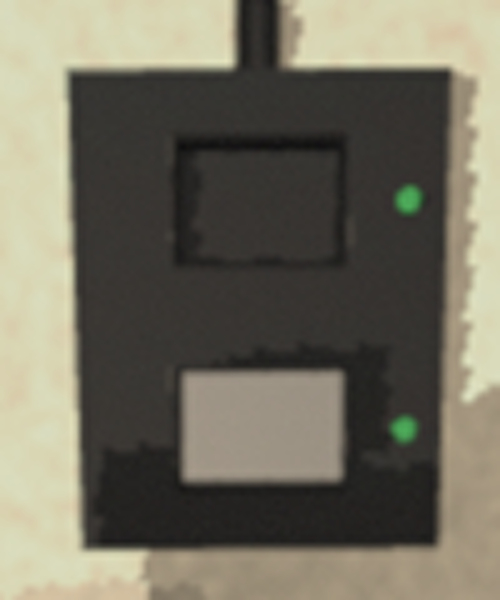

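```bash
cat > st.py <<'E'
from h import *
from plant import sensors
import sys
s=sensors.get_state(); T=rot(s["eef_rot"]); p=s["tcp_pos"]
print(round(s["time_s"],2),"tcp",np.round(p,4),"F",np.round(s["contact_force"],1),"w",round(s["gripper_width"],4),"j",np.round(s["joints"],1))
print("tool y yaw",np.degrees(np.arctan2(T[1,1],T[0,1])))
if len(sys.argv)>3: print("shift cm",np.round(100*T.T@(np.array([float(a) for a in sys.argv[1:4]])-p),2))
E
python3 st.py .489 .352 .046
```

```text
10.55 tcp [0.4079 0.3365 0.1866] F [-0.   0.1 -0.3] w 0.0501 j [ 60.8   8.6 -21.   -0.  -60.5  42.4]
tool y yaw 13.122153822538015
shift cm [14.05  8.27  0.32]
```

```bash
python3 -m handwheel '[0,4,0.1,0, 0,7,0.2,0, 2,8.1,0.25,0, 6,8.1,0.25,0, 9,8.1,0.25,0, 10.6,8.1,0.25,0, 10.6,8.1,0.25,0, 10.6,8.1,0.25,0, 10.6,8.1,0.25,0, 10.6,8.1,0.25,0]'; python3 st.py .489 .352 .046; python3 -c "
from h import *
snap('wrist','w4');snap('side','s6');crop('s6',200,230,330,370,5)"
```

```text
time_s: 11.8
tcp_pos: [0.4882, 0.3512, 0.0825]
eef_rot: [130.8, 89.9, 53.8]
contact_force: [-0.0, 1.4, -0.4]
gripper_width: 0.0501
11.8 tcp [0.4882 0.3512 0.0825] F [-0.   1.4 -0.4] w 0.0501 j [ 54.3  21.  -19.3   0.  -49.6  48.7]
tool y yaw 13.003687524617824
shift cm [ 3.65  0.09 -0.06]
```

View pics/w4.png

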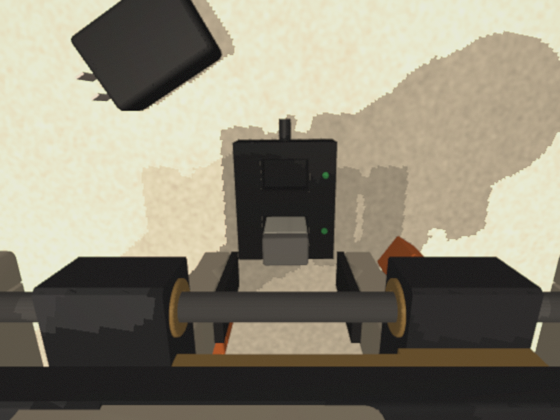

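View pics/s6_c200_230.png

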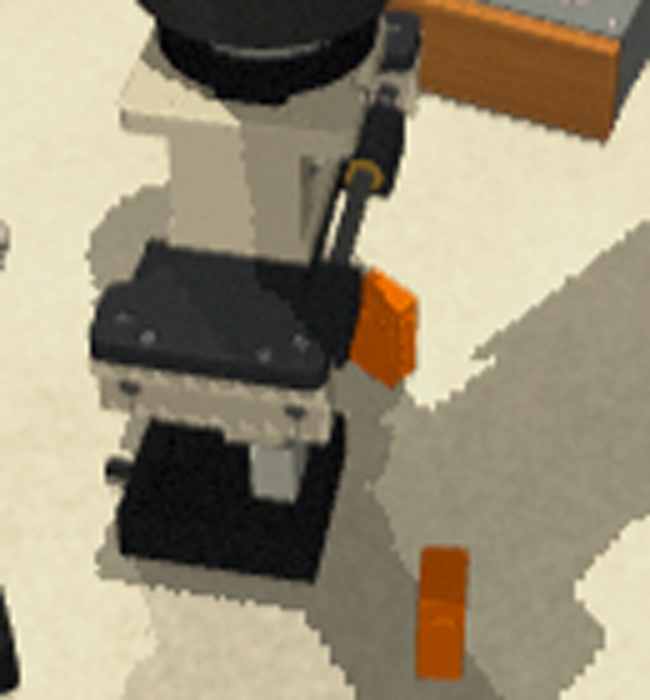

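```bash
python3 -m handwheel '[1,0.08,-0.05,0, 2,0.08,-0.05,0, 3,0.08,-0.05,0, 3.6,0.08,-0.05,0, 3.6,0.08,-0.05,0, 3.6,0.08,-0.05,0, 3.6,0.08,-0.05,0, 3.6,0.08,-0.05,0, 3.6,0.08,-0.05,0, 3.6,0.08,-0.05,0]'; python3 st.py; python3 -c "
from h import *
snap('side','s7');crop('s7',200,230,330,370,5)"
```

```text
time_s: 13.15
tcp_pos: [0.4887, 0.3514, 0.0457]
eef_rot: [128.7, 90.0, 51.7]
contact_force: [0.4, 0.9, -0.0]
gripper_width: 0.0503
13.15 tcp [0.4887 0.3514 0.0457] F [ 0.4  0.9 -0. ] w 0.0503 j [ 54.3  23.6 -21.1   0.  -45.3  48.7]
tool y yaw 12.99970532258685
```

View pics/s7_c200_230.png

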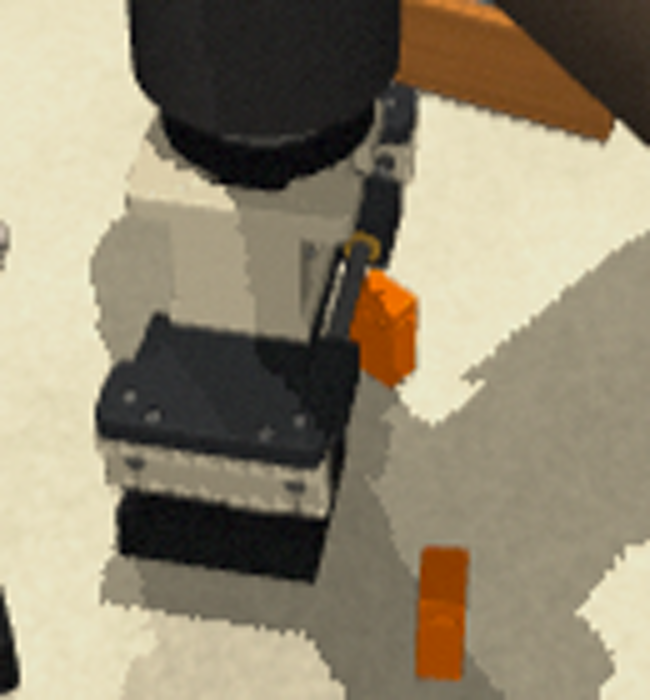

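Close on it with a moderate grip, then lift.

```bash
python3 -m handwheel '[0,0,0,0, 0,0,0,0, 0,0,0,0, 0,0,0,0, 0,0,0,0, 0,0,0,0, -1,0,0,0, -3,0,0,0, -6,0,0,0, -9,0,0,0]' 2 25; python3 st.py
```

```text
time_s: 14.45
tcp_pos: [0.4886, 0.3514, 0.1371]
eef_rot: [103.9, 90.0, 26.9]
contact_force: [0.8, 0.4, -0.6]
gripper_width: 0.0263
14.45 tcp [0.4886 0.3514 0.1371] F [ 0.8  0.4 -0.6] w 0.0263 j [ 54.3  17.8 -15.8   0.  -56.4  48.7]
tool y yaw 13.003813208506365
```

```bash
python3 st.py .5085 -.115 .15; python3 -c "
from h import *
snap('wrist','w5')"
```

```text
14.45 tcp [0.4886 0.3514 0.1371] F [ 0.8  0.4 -0.6] w 0.0263 j [ 54.3  17.8 -15.8   0.  -56.4  48.7]
tool y yaw 13.003813208506365
shift cm [-1.29 -8.56 45.89]
```

View pics/w5.png

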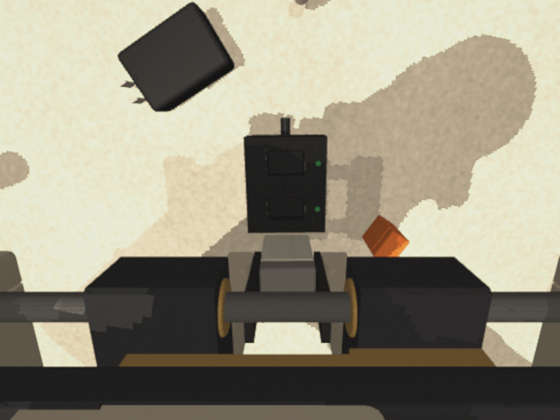

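```bash
python3 -m handwheel '[-1.3,-1,5,1, -1.3,-2,10,3, -1.3,-3,16,5, -1.3,-4,22,7, -1.3,-5,28,9, -1.3,-6,34,11, -1.3,-7.4,40,13, -1.3,-8.2,44,13.5, -1.3,-8.55,45.8,13.5, -1.3,-8.55,45.8,13.5]'; python3 -c "
from h import *
snap('wrist','w6')
snap('scene','sc6');crop('sc6',150,140,300,260,5)"; python3 st.py .5085 -.115 .11
```

```text
time_s: 15.75
tcp_pos: [0.5083, -0.1153, 0.149]
eef_rot: [90.0, 90.0, -0.6]
contact_force: [0.4, 0.3, -1.3]
gripper_width: 0.0262
15.85 tcp [ 0.5084 -0.114   0.1489] F [ 0.6  0.  -0.9] w 0.0262 j [  9.    9.9 -24.9  -0.  -55.2  80.5]
tool y yaw -0.5325262567476662
shift cm [3.89 0.01 0.1 ]
```

View pics/w6.png

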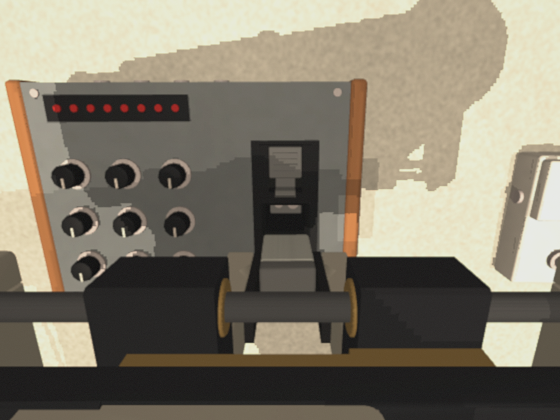

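View pics/sc6_c150_140.png

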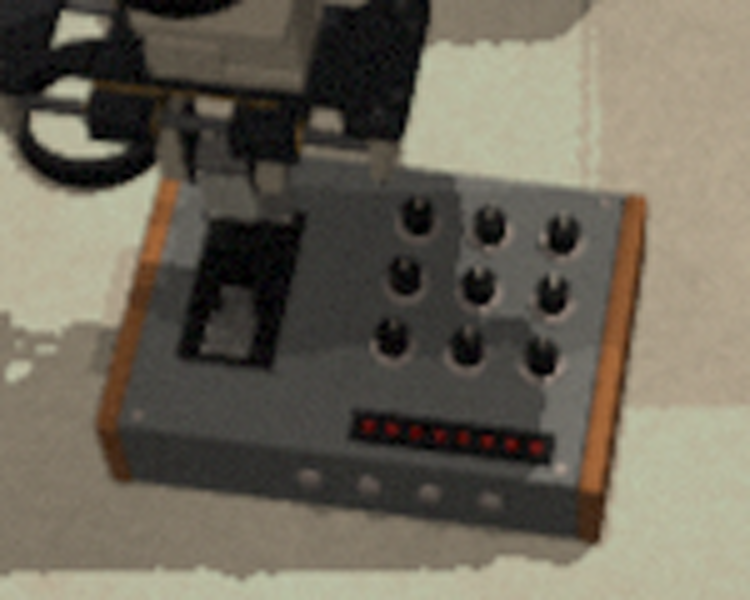

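```bash
python3 - <<'E'
from h import *
crop("w6",235,125,335,275,5)
E
```

```text
(no output)
```

View pics/w6_c235_125.png

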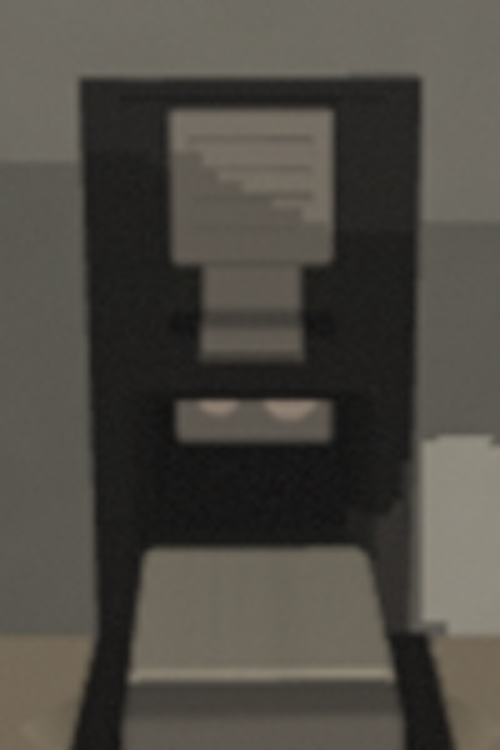

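```bash
python3 - <<'E'
from h import *
c=load("w6"); g=lambda u,v:(u/5+235-.4,v/5+125-.4)
zf=.149+.014-.0457; print("foot z",zf)
for n,u,v,z in(("footL",143,548,zf),("footR",373,548,zf),("topL",128,680,zf+.0485),("topR",399,680,zf+.0485),("flL",80,77,.0685),("flR",420,77,.0685),("padL",168,185,.0705),("padR",334,185,.0705),("wellL",135,480,.0665),("flLm",97,560,.0685),("flRm",411,400,.0685),("flLm2",93,400,.0685)):
    print(n,np.round(onz(c,*g(u,v),z),4))
E
```

```text
foot z 0.11730000000000002
footL [ 0.5157 -0.1018  0.1173]
footR [ 0.5154 -0.1295  0.1173]
topL [ 0.5208 -0.1039  0.1658]
topR [ 0.5205 -0.1288  0.1658]
flL [ 0.5676 -0.0914  0.0685]
flR [ 0.567  -0.1388  0.0685]
padL [ 0.5527 -0.1033  0.0705]
padR [ 0.5524 -0.1267  0.0705]
wellL [ 0.5078 -0.0969  0.0665]
flLm [ 0.4957 -0.0908  0.0685]
flRm [ 0.5203 -0.1381  0.0685]
flLm2 [ 0.5209 -0.0913  0.0685]
```

```bash
python3 - <<'E'
from h import *
a=load("w4")["image"][205:275,240:330,::-1];b=load("w5")["image"][205:275,240:330,::-1]
cv2.imwrite("pics/w45.png",cv2.resize(np.vstack([a,b]),None,fx=4,fy=4,interpolation=cv2.INTER_CUBIC))
snap("side","s8");crop("s8",270,110,370,230,5)
E
```

```text
(no output)
```

View pics/w45.png

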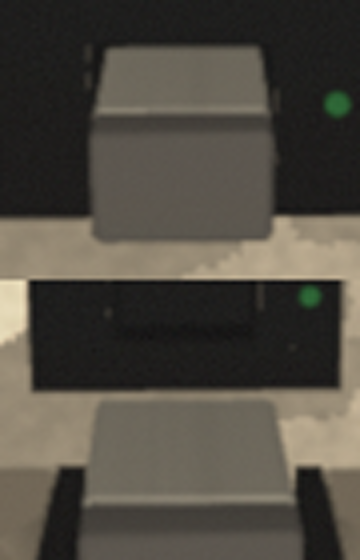

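View pics/s8_c270_110.png

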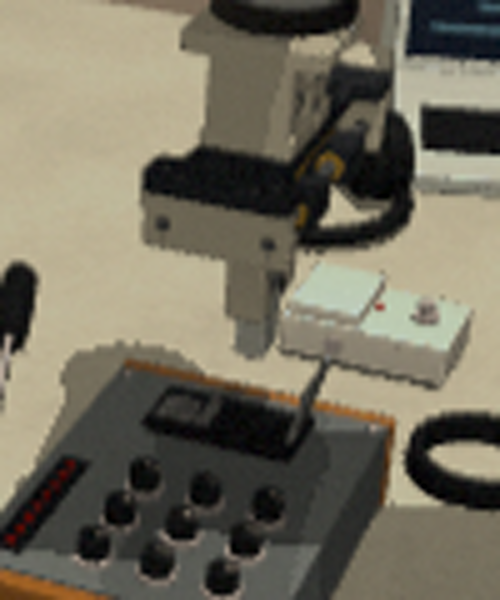

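```bash
python3 - <<'E'
from h import *
d=np.array([np.cos(np.radians(13)),np.sin(np.radians(13)),0])
def f(c,v,z,o): 
    return round(float((onz(c,286,v,z)-o)@d)*1000,1)
c=load("w4");o=np.array([.489,.352,0])
print("w4 top front",f(c,205+112/4,.0625,o),"junction",f(c,205+45/4,.026,o),"top rear",f(c,205+240/4,.0625,o))
c=load("w5");o=np.array([.4886,.3514,0]); b=.1371-.0457+.014
print("w5 top",f(c,205+(500-280)/4,b+.0485,o),"foot",f(c,205+(400-280)/4,b,o),f(c,205+(400-280)/4,b+.0015,o))
E
```

```text
w4 top front 11.2 junction 9.8 top rear -8.5
w5 top 12.6 foot 6.6 7.2
```

```bash
python3 st.py;  python3 -m handwheel '[1,0.1,0,0, 2,0.1,0,0, 3,0.1,0,0, 3.8,0.1,0,0, 4.2,0.1,0,0, 4.6,0.1,0,0, 5,0.1,0,0, 5.4,0.1,0,0, 5.7,0.1,0,0, 5.7,0.1,0,0]'; python3 st.py; python3 -c "
from h import *
snap('side','s9');crop('s9',270,110,370,230,5)"
```

```text
15.9 tcp [ 0.5084 -0.1136  0.1488] F [-0.4  0.5 -0.1] w 0.0264 j [  9.    9.9 -24.9  -0.  -55.2  80.5]
tool y yaw -0.48635749160287606
time_s: 17.15
tcp_pos: [0.5092, -0.1141, 0.0913]
eef_rot: [-83.5, 90.0, -174.0]
contact_force: [0.7, -1.2, 0.1]
gripper_width: 0.0263
17.15 tcp [ 0.5092 -0.1141  0.0913] F [ 0.7 -1.2  0.1] w 0.0263 j [  8.9  13.8 -28.7  -0.  -47.5  80.6]
tool y yaw -0.5007208342505487
```

View pics/s9_c270_110.png

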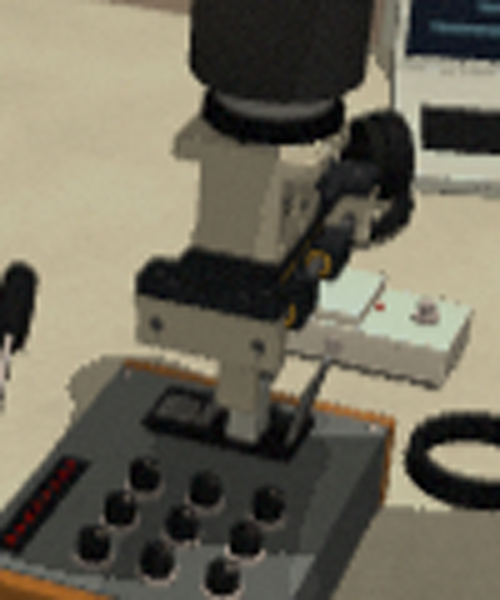

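```bash
python3 -m handwheel '[0.2,0,0,0, 0.4,0,0,0, 0.6,0,0,0, 0.8,0,0,0, 1.0,0,0,0, 1.2,0,0,0, 1.4,0,0,0, 1.5,0,0,0, 1.6,0,0,0, 1.6,0,0,0]'; python3 st.py; python3 -c "
from h import *
snap('wrist','w7');snap('side','s10');crop('s10',270,110,370,230,5)"
```

```text
time_s: 18.45
tcp_pos: [0.5093, -0.1141, 0.0755]
eef_rot: [-86.5, 90.0, -177.0]
contact_force: [0.1, 0.4, 0.5]
gripper_width: 0.0265
18.45 tcp [ 0.5093 -0.1141  0.0755] F [0.1 0.4 0.5] w 0.0265 j [  8.9  15.  -29.7  -0.  -45.3  80.6]
tool y yaw -0.5003583338355967
```

View pics/s10_c270_110.png

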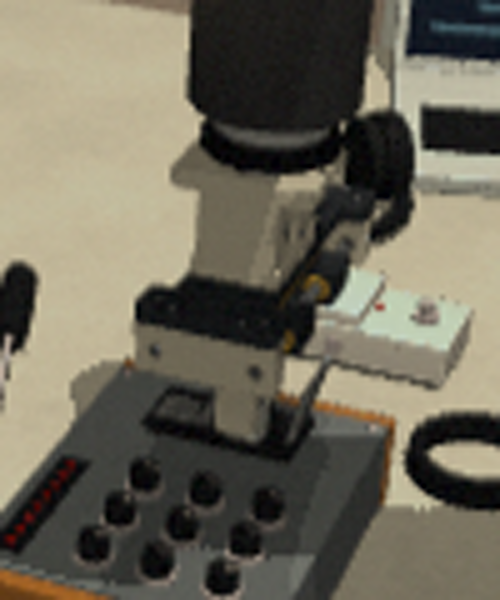

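View pics/w7.png

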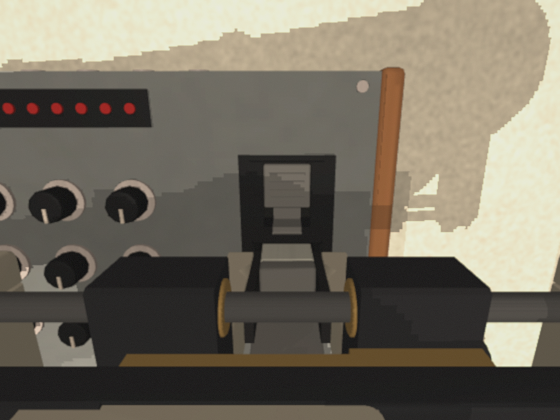

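```bash
python3 -m handwheel '[0.2,0,0,0, 0.2,0,0,0, 0.2,0,0,0, 0.2,0,0,0, 0,0,0,0, -1,0,0,0, -3,0,0,0, -5,-2,0,0, -7,-5,0,0, -8.5,-7,0,0]' 4; python3 st.py; python3 -c "
from h import *
snap('wrist','w8');crop('w8',200,80,380,300,3)
snap('side','s11');crop('s11',270,110,370,230,5)"
```

```text
time_s: 19.8
tcp_pos: [0.4385, -0.1135, 0.1621]
eef_rot: [98.8, 89.9, 8.3]
contact_force: [-0.2, -0.2, -0.4]
gripper_width: 0.04
19.8 tcp [ 0.4385 -0.1135  0.1621] F [-0.2 -0.2 -0.4] w 0.04 j [ 10.5   2.5 -31.6   0.  -55.9  79. ]
tool y yaw -0.499620508422199
```

View pics/s11_c270_110.png

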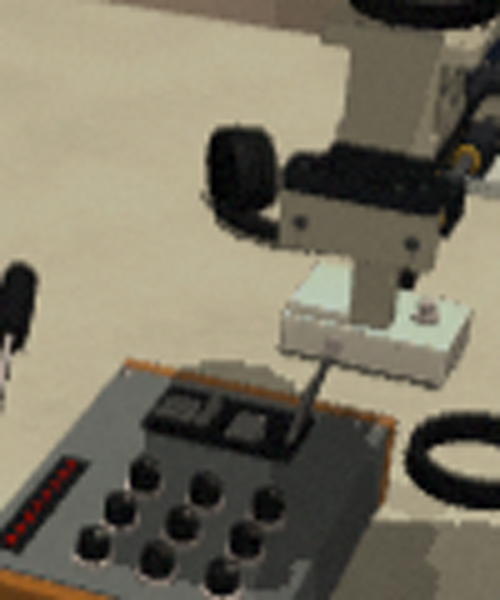

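View pics/w8.png

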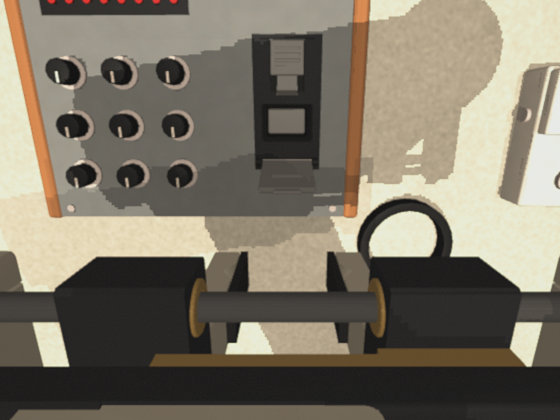

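```bash
python3 -m handwheel '[0,0,0.1,0, 1,0,0.1,0, 2.5,0,0.1,0, 4,0,0.1,0, 5.5,0,0.1,0, 5.5,0,0.1,0, 5.5,0,0.1,0, 5.5,0.5,0.1,0, 5.5,1,0.1,0, 5.5,1.4,0.1,0]' 0; python3 st.py; python3 -c "
from h import *
snap('side','s12');crop('s12',270,80,390,230,4)"
```

```text
time_s: 21.15
tcp_pos: [0.454, -0.1146, 0.1058]
eef_rot: [94.6, 90.0, 4.1]
contact_force: [-0.4, -0.4, 0.3]
gripper_width: 0.0007
21.15 tcp [ 0.454  -0.1146  0.1058] F [-0.4 -0.4  0.3] w 0.0007 j [ 10.    7.9 -34.2   0.  -47.9  79.5]
tool y yaw -0.4992706567013748
```

View pics/s12_c270_80.png

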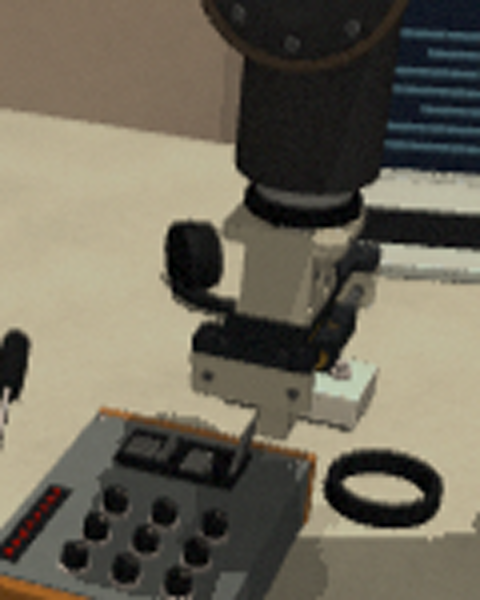

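```bash
python3 -m handwheel '[0,0.8,0,0, 0,1.5,0,0, 0,2.2,0,0, 0.1,2.8,0,0, 0.2,3.4,0,0, 0.55,4,0,0, 0.95,4.5,0,0, 1.4,5,0,0, 1.8,5.3,0,0, 1.8,5.3,0,0]'; python3 st.py; python3 -c "
from h import *
snap('side','s13');crop('s13',270,80,390,230,4)"
```

```text
time_s: 22.45
tcp_pos: [0.5066, -0.1151, 0.0873]
eef_rot: [-29.8, 90.0, -120.3]
contact_force: [-0.3, -0.4, 0.7]
gripper_width: 0.0002
22.45 tcp [ 0.5066 -0.1151  0.0873] F [-0.3 -0.4  0.7] w 0.0002 j [  8.9  13.9 -29.3   0.  -46.8  80.6]
tool y yaw -0.4966455497175671
```

View pics/s13_c270_80.png

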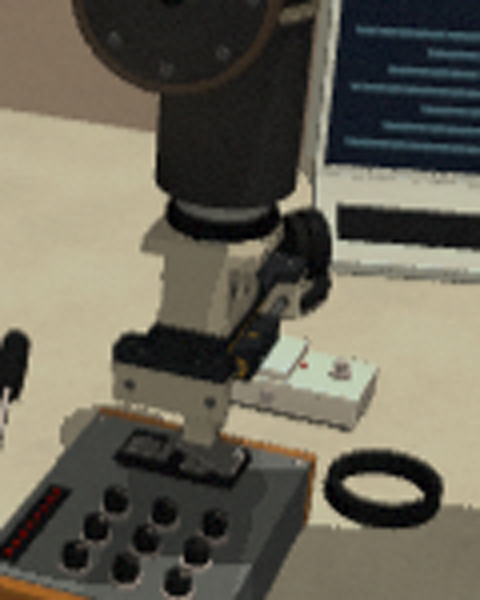

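```bash
python3 -m handwheel '[0.2,0.15,0,0, 0.4,0.3,0,0, 0.6,0.4,0,0, 0.75,0.45,0,0, 0.85,0.45,0,0, 0.95,0.45,0,0, 1.0,0.45,0,0, 1.05,0.45,0,0, 1.1,0.45,0,0, 1.1,0.45,0,0]'; python3 st.py
```

```text
time_s: 23.75
tcp_pos: [0.5113, -0.1151, 0.0769]
eef_rot: [89.4, 89.9, -1.1]
contact_force: [-0.5, 0.2, 4.7]
gripper_width: 0.0005
23.75 tcp [ 0.5113 -0.1151  0.0769] F [-0.5  0.2  4.7] w 0.0005 j [  8.8  15.1 -29.4   0.  -45.5  80.7]
tool y yaw -0.48829393869695537
```

```bash
python3 -m handwheel '[0.03,0,0,0, 0.06,0,0,0, 0.09,0,0,0, 0.12,0,0,0, 0.15,0,0,0, 0.18,0,0,0, 0.21,0,0,0, 0.24,0,0,0, 0.25,0,0,0, 0.25,0,0,0]'; python3 st.py
```

```text
time_s: 25.0
tcp_pos: [0.5107, -0.1151, 0.0739]
eef_rot: [-94.8, 90.0, 174.7]
contact_force: [0.2, -0.4, 0.0]
gripper_width: 0.0003
25.0 tcp [ 0.5107 -0.1151  0.0739] F [ 0.2 -0.4  0. ] w 0.0003 j [  8.8  15.3 -29.6  -0.  -45.1  80.7]
tool y yaw -0.506939129590746
```

```bash
python3 -m handwheel '[-1,0,0,0, -3,0,0,0, -5,-1,0,0, -7,-3,0,0, -8.5,-5,0,0, -8.5,-6.5,0,0, -8.5,-6.5,0,0, -8.5,-6.5,0,0, -8.5,-6.5,0,0, -8.5,-6.5,0,0]'; python3 st.py; python3 -c "
from h import *
snap('wrist','w9');crop('w9',230,20,350,180,4)
snap('side','s14');crop('s14',270,110,370,230,5);snap('scene','sc9')"
```

```text
time_s: 26.25
tcp_pos: [0.446, -0.1145, 0.1586]
eef_rot: [-77.7, 89.9, -168.2]
contact_force: [-0.5, 0.4, 0.1]
gripper_width: 0.0003
26.25 tcp [ 0.446  -0.1145  0.1586] F [-0.5  0.4  0.1] w 0.0003 j [ 10.2   3.5 -31.    0.  -55.6  79.3]
tool y yaw -0.5004104165214833
```

View pics/w9_c230_20.png

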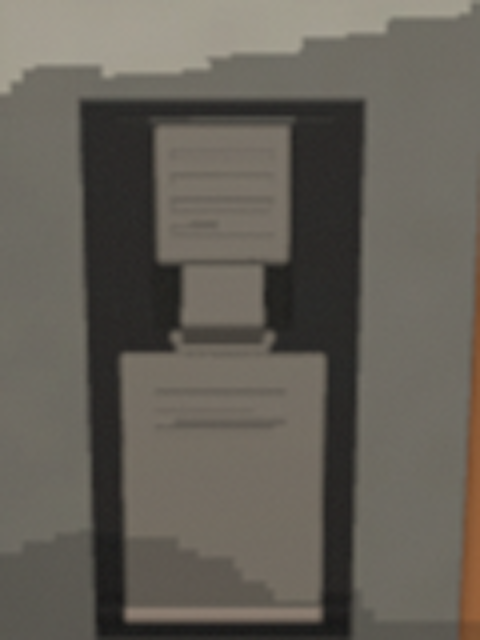

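View pics/s14_c270_110.png

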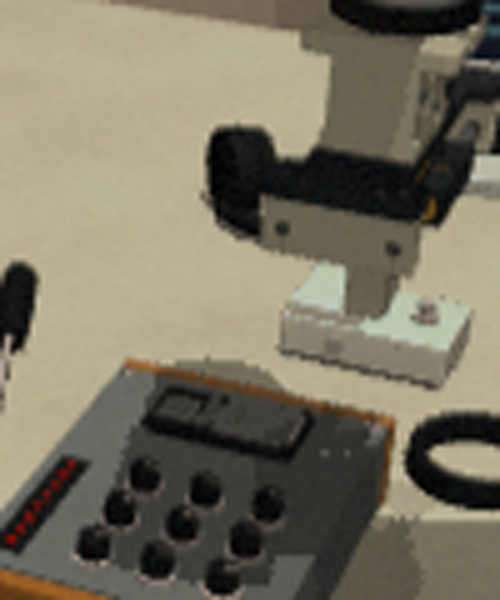

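View pics/sc9.png

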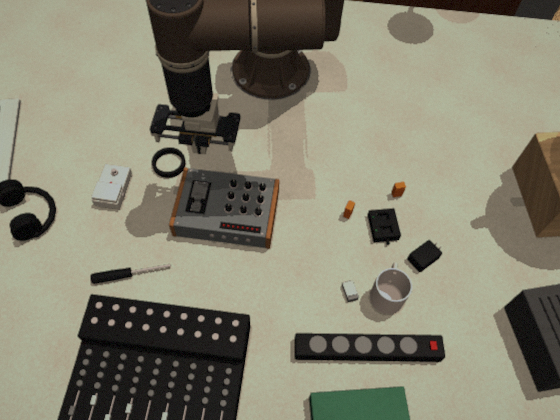

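```bash
python3 -c "
from plant import workorder
print(workorder.close_job())"
```

```text
the job is handed in; nothing more can be done
None
```

The battery is in the synth's holder, terminals down and the same way round as it stood in the charger. The lid is latched shut, and I handed the job in at about 26 s.

- **Latch:** I pressed the pad by feel. The lid sprang open, and the highest force I read was 7.7 N. Contact and the pictures put the holder about 4 to 5 mm proud of the panel.
- **Battery:** I gripped it across its 26.5 mm width, turned it about 13.5° to line up with the well, and lowered it in. I felt no resistance. I released it with about half its length in the well and it dropped in the rest of the way.
- **Lid:** I swung it over and pressed it down. The force rose to 4.7 N and then fell to zero at a height of 73.9 mm, about where the shut lid should be. I took that as the snap.

**Last checks:** After I backed off, the wrist and side pictures show the lid flat with its lip under the nib, looking as it did at the start. It was still shut about a second after the finger left. Both charger pockets are empty, and the other things look unmoved. The robot is touching nothing.

**What disagreed or was not measured:**
- The side camera placed the battery about 4 mm off the other two views along x, so I used the wrist camera.
- The held battery looked tilted by about 4°. It still went in freely.
- Forces were read only at the end of each move, so brief peaks in between were not seen.

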